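# Feel out the loose locating pin of a test-bar jig and fit the step-up pin

## Task

One of the three black locating pins in the jig rattles because the liner in its bushing is lost: rock the pins gently side to side to feel which one has play, never leaning hard on them. Then pull that pin and stand it in the free bore of the red stand, and fit the blue step-up pin in its place, pushed fully home. Leave the two sound pins seated, never have more than one black pin out of the jig at a time, do not drop any pin, and do not disturb the other things on the bench.

Things in the scene. Friction and masses are not known exactly. Their poses are not given: they have to be found in the camera images.
- jig: jig for flat test bars: aluminium plate 160 (x) by 280 mm (y), fixed; origin at the centre of its underside. Bushings' tops are 32 mm above the bench, those of the two blue pushers 46 mm. Two of the bushings hold a thin liner, in which a pin has 1 mm of play; in one (it varies) the liner is lost: bore 19 mm, and the pin can be shifted 5 mm from side to side. The pins' collars hide the bores
- bore_1 (a point): centre of the mouth (top face) of the steel bushing with bore 1 in the jig, at (45, 50) mm in the jig's frame, 32 mm above the bench; a bore is vertical; pin 1 stands in it at the start
- bore_2 (a point): centre of the mouth (top face) of the steel bushing with bore 2 in the jig, at (45, -80) mm in the jig's frame, 32 mm above the bench; a bore is vertical; pin 2 stands in it at the start
- bore_3 (a point): centre of the mouth (top face) of the steel bushing with bore 3 in the jig, at (-35, 100) mm in the jig's frame, 32 mm above the bench; a bore is vertical; pin 3 stands in it at the start
- pin_1_grip (a point): pin 1, a locating pin (all three look alike): black ribbed handle 22 mm in diameter, 42 mm tall; below it a steel collar 30 mm in diameter, 6 mm thick, that rests on the bushing; below that a shank 14 mm in diameter, 24 mm long, foot chamfered 2 mm; 0.12 kg. This point: centre of the handle, 27 mm above the collar's underside (59 mm above the bench when seated); z up the pin
- pin_1_seat (a point): pin 1: the point on its axis at the underside of its collar (top of the shank); at the height of the bushing's top when fully seated
- pin_2_grip (a point): pin 2, a locating pin (all three look alike): black ribbed handle 22 mm in diameter, 42 mm tall; below it a steel collar 30 mm in diameter, 6 mm thick, that rests on the bushing; below that a shank 14 mm in diameter, 24 mm long, foot chamfered 2 mm; 0.12 kg. This point: centre of the handle, 27 mm above the collar's underside (59 mm above the bench when seated); z up the pin
- pin_2_seat (a point): pin 2: the point on its axis at the underside of its collar (top of the shank); at the height of the bushing's top when fully seated
- pin_3_grip (a point): pin 3, a locating pin (all three look alike): black ribbed handle 22 mm in diameter, 42 mm tall; below it a steel collar 30 mm in diameter, 6 mm thick, that rests on the bushing; below that a shank 14 mm in diameter, 24 mm long, foot chamfered 2 mm; 0.12 kg. This point: centre of the handle, 27 mm above the collar's underside (59 mm above the bench when seated); z up the pin
- pin_3_seat (a point): pin 3: the point on its axis at the underside of its collar (top of the shank); at the height of the bushing's top when fully seated
- pin_new_grip (a point): the step-up pin: like the black pins, but blue-handled and with a shank 18 mm in diameter (24 mm long, foot chamfered 2 mm), 0.15 kg; it fits a bushing without liner with 1 mm of play and cannot enter a lined one. It stands upright in the white stand. This point: centre of its handle, 27 mm above the collar's underside
- pin_new_seat (a point): the step-up pin: the point on its axis at the underside of its collar
- red_stand: the red stand for rejected pins, a fixed block 130 mm (its x) by 56 mm (its y), 36 mm high, with two upright bores of 20 mm, 28 mm deep, at x = -35 mm (free) and x = +35 mm (an earlier reject stands in it); origin at the centre of its underside
- red_stand_hole (a point): centre of the mouth of the red stand's free bore, 36 mm above the bench
- spare_stand: the white stand for spare pins, a fixed block 130 mm (its x) by 56 mm (its y), 36 mm high, with two upright bores of 21 mm, 28 mm deep, at x = -35 mm (empty) and x = +35 mm (the step-up pin stands in it, its collar on the stand's top); origin at the centre of its underside
- old_reject_seat (a point): an earlier reject, a black-handled pin like the three, standing in the red stand's other bore; point on its axis at the underside of its collar. To be left where it is
- bar_1: flat steel test bar, 145 by 22 by 6 mm, lying on the bench; bystander
- bar_2: second flat steel test bar, 145 by 22 by 6 mm; bystander
- screwdriver: screwdriver with a yellow handle, lying; bystander
- oiler: small oil bottle, 44 mm in diameter, 110 mm tall; bystander
- ref_block: steel hardness reference block, a disc 60 mm in diameter, 15 mm high; bystander
- weight: brass weight, 32 mm in diameter, 44 mm high; bystander
Not all that is in view belongs to the job. Leave any orange look-alike of the part that bears pin_2_grip alone.

How it is judged:
By the outcome, as a careful person would: the job done as asked, in the order asked, and still so for the second after the job is handed in, with the robot touching nothing.
It also fails if it takes over 70 s, if anything falls off the work surface, if the arm or the gripper's body presses on something with over 40 N, if the wrist force passes 120 N, or if a joint passes its speed limit or range.

## Robot

A 7-joint arm with a two-finger parallel gripper is mounted at the origin on the work surface. World frame = base frame: x ahead of the robot, y to its left, z up, the work surface at z = 0. Lengths are in m, angles in rad, forces in N, time in s.
With the tool pointing down it reaches from about 0.4 to 0.85 m from the base axis. Payload 10.4 kg.
Tool frame: the origin (TCP) lies at the very end of the fingers, on their centre line; the grasp point (between the pads) lies manip.hold_point_z behind it (manip.hold_point_z is the distance from the TCP to the grasp point, in m); z points along the fingers, y is the direction in which the jaws open and shut (so a half turn about z gives the same grasp; the last joint's range is limited). The gripper opens to 85 mm and grips with 20 to 120 N. Pads are 22 mm wide; open, the fingers measure 114 mm over their backs; the gripper's body (76 mm by 85 mm) begins 54 mm behind the grasp point. The pads swing forward as they close: fully open they stand 13 mm farther back than shut.
Start: joints at [-1.156, 0.332, -0.065, 1.46, 0.022, 1.35, -0.088], TCP at [0.265, 0.566, 0.209] pointing down, gripper open.
Joint ranges: [-2.6, 2.6], [-0.5, 2.12], [-1.47, 1.34], [0.16, 2.42], [-1.27, 4.41], [0.06, 2.06], [-2.6, 2.6]. Speed limits (rad/s): [2.22, 2.22, 2.79, 2.79, 3.14, 3.14, 3.14].

## Interface

Orientations are given as a unit quaternion [x, y, z, w].
In Python, from workcell import manip gives the robot as it stands.
- The arm moves only by the tool jog_arm, never from a script. Its arguments are lists of equal length, an entry for each row: "translation": the shift along the world's x, y, z in mm, a list of three; "turn": the turn about the world's z in degrees. In form: {"translation": [[x, y, z], ...], "turn": [turn, ...]}. A call has 1 to 12 rows; each row is the pose to reach, as a shift and turn from the pose measured when the call began; what a row does not reach only later rows make up. A row lasts 1/12 s, in which the tool goes at most 41.7 mm and 7.16 degrees, less where a joint would pass 70% of its speed; a pose out of reach is approached as far as the arm can. A call with a gripper value outside its range is refused whole. "grip" is the finger opening in mm, from 0 to 85.4, set as the call begins (left out, the last holds). The fingers move at their own pace and stop on an object; "grip_force" is the grip in N (left out, the last holds). Time passes only in rows, so rows that repeat a pose let the fingers close. It gives the time, the measured TCP pose, the force and the opening at its end, in the units of the state.
- manip.get_obs(): the state, without advancing time (a new reading comes with each control period).
- manip.camera(name): name is "side" or "top" or "wrist"; returns a dict with "frame" (480x640x3 uint8, red, green, blue), "mtx" (3x3 intrinsics, pixels), "k1" (the pictures are not rectified: a ray, as slopes to the right and down, at radius r is drawn at 1 + k1 r^2 times it, then the intrinsics apply), "pose" (4x4, takes a point from camera to world coordinates). Camera axes: x right, y down, z forward; pixel columns grow to the right and rows downward; lengths in m; the calibration is good to about 2 mm. A picture is of the moment at which its call begins. There is no depth.
- manip.hand_in(): hands the job in, once; it reports no verdict.
Trained networks look in a picture, given as the dict that the camera call returned (one of the last four; its "shot" number tells which), for a name from the list of things; names that differ only in an ending like _2 or _b are one class to them, and where a whole thing is asked for, a point or a joint stands for the part that bears it (a point fixed in the world has none). Each returns a list of dicts, best first, with "confidence" (0 to 1); they miss things now and then, are a little off and sometimes report something else, mostly with a low value. They report only what shows in the picture. A call takes as long as a camera call. They do not tell look-alikes from the thing itself.
- manip.outline_of(picture, label): "mask" (480x640 bool, what is visible of it) and "extent" ([left, top, right, bottom] in pixels, round what is visible of it).
- manip.pinpoint(picture, label): "at" ([column, row] in pixels: a listed point, or the origin of a listed thing).
The state is a dict: "clock": time; "joint_pos": joint angles; "joint_velocities": joint speeds; "tau": joint torques, N m; "position": TCP position; "ee_rot": TCP orientation; "ft_force": force on the tool from outside, world axes, zero at the start; "torque": the same for the moment, N m; "grip_width": opening from 0.0 (shut) to 1.0 (fully open).
Only numpy, scipy, OpenCV 4.12 (cv2) and the standard library are available. Lean on these libraries where they do the work, as an engineer would, in place of code of your own. Each camera call takes 0.05 s, during which the arm holds its last target. There are 200 camera calls.

## Working session

There is one attempt and no reset: what is moved stays moved. The work goes in short steps, Python scripts to look and compute and a tool call to move; the robot and the scene stay as the last step left them, time stands still between calls to the robot, and variables do not carry over. Pictures are saved under pics/ and viewed, about 8 in all and at most 12, crops included, and the job is handed in when it is done.

Besides the shell and the picture viewer there is one more tool, called after "Call:" as name([rows], argument=value, ...), one row to a line, values as JSON. jog_arm: Moves the arm, as the interface text tells. Its arguments: {"type":"object","properties":{"translation":{"type":"array"},"turn":{"type":"array"},"grip":{"type":"number"},"grip_force":{"type":"number"}},"required":["translation","turn"]}

```bash
mkdir -p pics; cat > h.py <<'E'
import numpy as np, cv2
from workcell import manip
def save(p,n): cv2.imwrite(f'pics/{n}.png',p['frame'][:,:,::-1])
def ray(p,uv):
    K=np.array(p['mtx']);x=(uv[0]-K[0,2])/K[0,0];y=(uv[1]-K[1,2])/K[1,1]
    d=np.array([x,y]);s=d.copy()
    for _ in range(20): s=d/(1+p['k1']*(s@s))
    T=np.array(p['pose']);return T[:3,3],T[:3,:3]@np.array([s[0],s[1],1])
def atz(p,uv,z):
    o,d=ray(p,uv);return o+d*(z-o[2])/d[2]
def proj(p,X):
    T=np.array(p['pose']);c=T[:3,:3].T@(np.array(X)-T[:3,3]);s=c[:2]/c[2];s=s*(1+p['k1']*(s@s));K=np.array(p['mtx']);return np.array([K[0,0]*s[0]+K[0,2],K[1,1]*s[1]+K[1,2]])
E
python3 - <<'E'
from h import *
print(manip.hold_point_z, manip.get_obs())
P={n:manip.camera(n) for n in('top','side')}
for n,p in P.items():
    save(p,n+'0'); print(n,np.round(p['pose'],3).tolist(),p['k1'])
p=P['top']
Z=dict(jig=0,red_stand=0,spare_stand=0,pin_1_grip=.059,pin_new_grip=.063,pin_1_seat=.032,red_stand_hole=.036,old_reject_seat=.036,bore_1=.032,oiler=0,weight=0,ref_block=0,screwdriver=0.01)
for k,z in Z.items():
    for r in manip.pinpoint(p,k)[:6]: print(k,np.round(r['at']),round(r['confidence'],2),np.round(atz(p,r['at'],z),3))
v=np.hstack([P['top']['frame'],P['side']['frame']])[:,:,::-1]
cv2.imwrite('pics/both.png',cv2.resize(v,(800,300)))
E
```

```text
0.0187 {'clock': 0.0, 'joint_pos': array([-1.15557377,  0.33284012, -0.06470176,  1.46092176,  0.02158974,
        1.34990959, -0.08848118]), 'joint_velocities': array([ 0.00095909, -0.00034949,  0.00192366, -0.00027257, -0.00124126,
       -0.00037408, -0.00094922]), 'tau': array([ 1.33232936e-05, -6.25452518e+01,  4.90162591e-02, -3.91595900e+01,
        1.61348982e-02,  1.00282294e-02,  4.31216151e-06]), 'position': array([0.26481185, 0.56568369, 0.20774512]), 'ee_rot': array([ 2.17148017e-01,  9.76138443e-01, -6.80744957e-04, -1.23670511e-04]), 'ft_force': array([ 0.09981249,  0.54997663, -0.16211579]), 'torque': array([ 0.0066079 , -0.01258679, -0.00784961]), 'grip_width': 0.9971671035020481}
top [[-0.003, -0.983, 0.181, 0.37], [-1.0, 0.002, -0.007, -0.017], [0.006, -0.181, -0.983, 1.119], [0.0, 0.0, 0.0, 1.0]] 0.05124104106728726
side [[-0.983, -0.11, 0.148, 0.427], [-0.184, 0.605, -0.775, 0.604], [-0.004, -0.789, -0.615, 0.56], [0.0, 0.0, 0.0, 1.0]] -0.07368147175343888
jig [300. 258.] 0.7 [0.523 0.003 0.   ]
red_stand [455. 265.] 0.98 [ 0.506 -0.319  0.   ]
red_stand [332. 22
[... 583 characters left out ...]
_reject_seat [299. 261.] 0.23 [0.512 0.005 0.036]
bore_1 [251. 281.] 0.84 [0.472 0.101 0.032]
bore_1 [270. 234.] 0.83 [0.567 0.065 0.032]
bore_1 [329. 226.] 0.68 [ 0.585 -0.057  0.032]
oiler [445. 179.] 0.91 [ 0.693 -0.308  0.   ]
oiler [300. 259.] 0.61 [0.521 0.003 0.   ]
oiler [460. 246.] 0.46 [ 0.548 -0.331  0.   ]
oiler [346. 149.] 0.33 [ 0.76  -0.097  0.   ]
oiler [453. 266.] 0.17 [ 0.505 -0.316  0.   ]
weight [225. 340.] 0.73 [0.356 0.154 0.   ]
weight [452. 280.] 0.22 [ 0.475 -0.312  0.   ]
weight [453. 267.] 0.16 [ 0.504 -0.316  0.   ]
ref_block [330. 225.] 0.59 [ 0.592 -0.059  0.   ]
screwdriver [396. 336.] 0.68 [ 0.363 -0.192  0.01 ]
screwdriver [155. 175.] 0.57 [0.698 0.309 0.01 ]
```

View pics/top0.png

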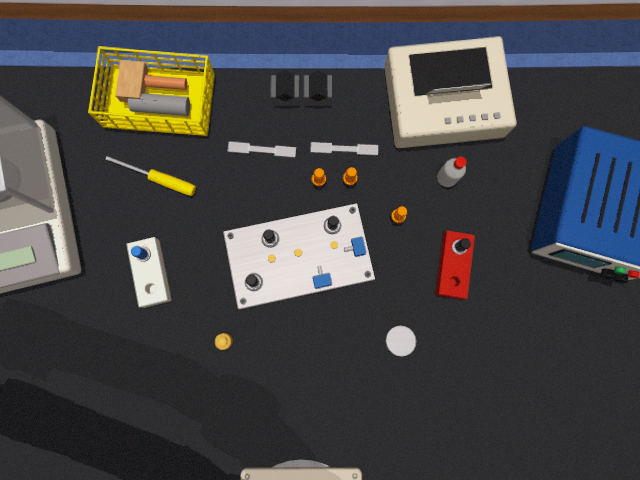

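View pics/side0.png

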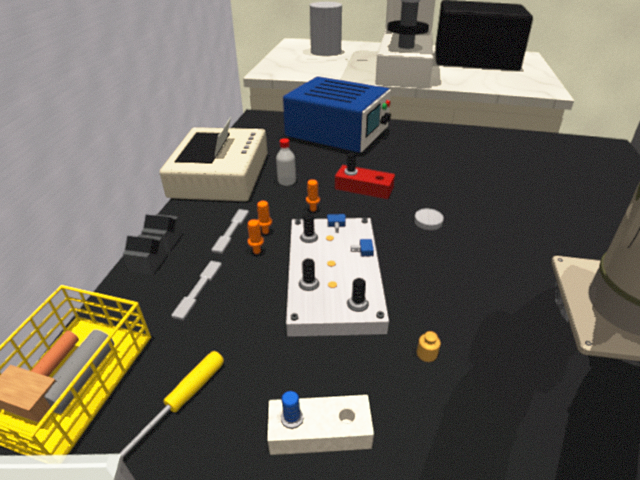

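Things that could be taken for the pins:
- Black jig pins: pin 1 (269,237), pin 2 (333,225), pin 3 (253,281). These are the ones I want.
- Old black reject in the red stand, (461,245). Leave it.
- Orange look-alikes at (319,177), (351,176) and (400,214). Leave them.
- Blue pin at (139,252), which is the step-up pin. The blue pushers at (358,246) and (322,280) are not pins.

Next I fly over the jig for a close wrist view.

Call:
jog_arm([
  [38,-76,60],
  [76,-152,60],
  [114,-228,60],
  [152,-300,60],
  [190,-370,60],
  [220,-430,60],
  [240,-470,60],
  [250,-496,60],
  [250,-496,60],
  [250,-496,60],
  [250,-496,60],
  [250,-496,60],
], turn=[6,12,18,24,30,34,34,34,34,34,34,34], grip=50, grip_force=25)

```text
clock: 1.75
position: [0.4863, 0.1265, 0.2667]
ee_rot: [-0.078, 0.997, 0.0, 0.0]
ft_force: [0.2, 1.3, -0.2]
grip_width: 0.586
```

Call:
jog_arm([
  [15,-30,20],
  [24,-65,30],
  [24,-75,30],
  [24,-75,30],
  [24,-75,30],
], turn=[0,0,0,0,0])

```text
clock: 2.17
position: [0.5102, 0.0515, 0.2967]
ee_rot: [-0.077, 0.997, 0.0, 0.0]
ft_force: [0.7, 0.7, 0.1]
grip_width: 0.584
```

```bash
python3 - <<'E'
from h import *
p=manip.camera('wrist');save(p,'w1');print(manip.get_obs()['position'],np.round(p['pose'],3).tolist())
for k,z in dict(pin_1_grip=.059,pin_1_seat=.032,bore_1=.032,jig=0).items():
    for r in manip.pinpoint(p,k)[:6]: print(k,np.round(r['at']),round(r['confidence'],2),np.round(atz(p,r['at'],z),4))
E
```

```text
[0.509948   0.05259022 0.29640688] [[-0.154, 0.942, 0.298, 0.435], [0.988, 0.146, 0.047, 0.039], [0.001, 0.301, -0.953, 0.461], [0.0, 0.0, 0.0, 1.0]]
pin_1_grip [214. 238.] 0.68 [ 0.5747 -0.0548  0.059 ]
pin_1_grip [276. 192.] 0.61 [0.5127 0.0076 0.059 ]
pin_1_grip [322. 243.] 0.56 [0.5627 0.0647 0.059 ]
pin_1_seat [321. 231.] 0.9 [0.5566 0.0629 0.032 ]
pin_1_seat [325. 237.] 0.15 [0.5633 0.0693 0.032 ]
bore_1 [359. 163.] 0.96 [0.4717 0.0929 0.032 ]
bore_1 [322. 233.] 0.82 [0.5592 0.0649 0.032 ]
bore_1 [362. 164.] 0.73 [0.4725 0.0971 0.032 ]
bore_1 [213. 240.] 0.7 [ 0.5869 -0.0624  0.032 ]
jig [275. 193.] 0.75 [0.5265 0.0012 0.    ]
```

View pics/w1.png

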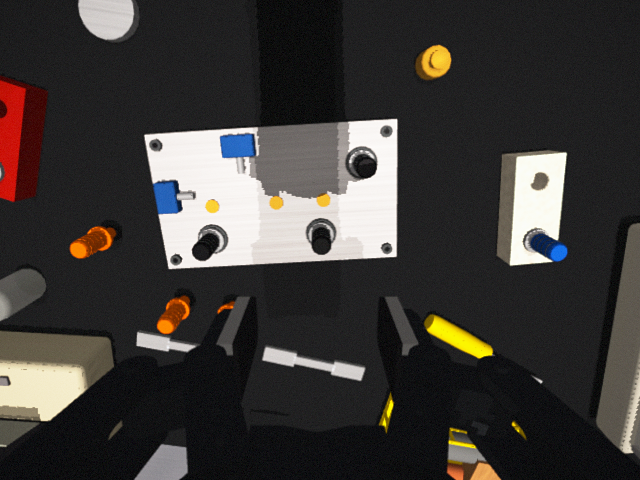

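The wrist view matches the layout: pin 1 (322,240), pin 2 (210,243), pin 3 (364,165), with the orange decoys outside the plate. A rigid fit of the bores agrees to about 1 mm (yaw about 12.4°): B1 (.5597,.0643), B2 (.5876,-.0627), B3 (.4709,.0960). I start with pin 3.

Call:
jog_arm([
  [-15,20,-30],
  [-30,40,-60],
  [-39,43,-100],
  [-39,43,-140],
  [-39,43,-175],
  [-39,43,-190],
  [-39,43,-190],
], turn=[0,0,0,0,0,0,0])

```text
clock: 3.0
position: [0.4682, 0.0957, 0.1027]
ee_rot: [-0.08, 0.997, -0.001, -0.003]
ft_force: [0.1, 0.8, 0.8]
grip_width: 0.586
```

```bash
python3 - <<'E'
from h import *
p=manip.camera('wrist');save(p,'w2');print(manip.get_obs()['position'],manip.get_obs()['ft_force'])
for X in [(.4709,.0960,.08),(.4709,.0960,.032)]: print(proj(p,X))
for k,z in dict(pin_1_grip=.059,pin_1_seat=.032,bore_1=.032).items():
    for r in manip.pinpoint(p,k)[:6]: print(k,np.round(r['at']),round(r['confidence'],2),np.round(atz(p,r['at'],z),4))
E
```

```text
[0.46974182 0.09604299 0.10522139] [-0.61413812  0.26212446  0.6201246 ]
[317.5306674  276.19466194]
[317.46894337 248.11678008]
pin_1_grip [247. 380.] 0.91 [0.5594 0.0634 0.059 ]
pin_1_seat [253. 356.] 0.6 [0.5597 0.0631 0.032 ]
```

View pics/w2.png

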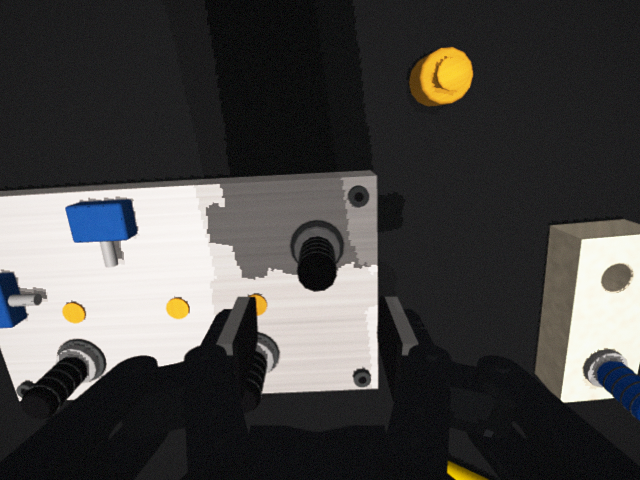

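The wrist view shows pin 3's top at (317,273), against a predicted (317.5,276), centred between the jaws. I go down, narrow the opening to 28 mm and feel sideways.

Call:
jog_arm([
  [1,0,-25],
  [1,0,-50],
  [1,0,-60],
  [1,0,-60],
  [1,0,-60],
], turn=[0,0,0,0,0])

```text
clock: 3.62
position: [0.4736, 0.0966, 0.0491]
ee_rot: [-0.079, 0.997, 0.001, 0.002]
ft_force: [0.2, -1.4, 0.6]
grip_width: 0.584
```

Call:
jog_arm([
  [0,0,0],
  [0,0,0],
  [0,0,0],
  [0,0,0],
], turn=[0,0,0,0], grip=27, grip_force=20)

```text
clock: 3.95
position: [0.4741, 0.0967, 0.0498]
ee_rot: [-0.079, 0.997, 0.001, 0.002]
ft_force: [0.4, 0.8, 0.2]
grip_width: 0.313
```

Call:
jog_arm([
  [0,1,0],
  [0,1,0],
  [0,1,0],
], turn=[0,0,0])

```text
clock: 4.2
position: [0.4741, 0.0979, 0.05]
ee_rot: [-0.079, 0.997, 0.001, 0.002]
ft_force: [0.5, 0.3, 0.2]
grip_width: 0.315
```

Call:
jog_arm([
  [0,1,0],
  [0,1,0],
  [0,1,0],
], turn=[0,0,0])

```text
clock: 4.45
position: [0.4741, 0.0989, 0.0499]
ee_rot: [-0.079, 0.997, 0.001, 0.002]
ft_force: [0.1, -1.0, -0.5]
grip_width: 0.318
```

Call:
jog_arm([
  [0,1,0],
  [0,1,0],
  [0,1,0],
], turn=[0,0,0])

```text
clock: 4.7
position: [0.4741, 0.0998, 0.0499]
ee_rot: [-0.079, 0.997, 0.001, 0.002]
ft_force: [0.2, -0.4, 0.3]
grip_width: 0.318
```

Call:
jog_arm([
  [0,1,0],
  [0,1,0],
  [0,1,0],
], turn=[0,0,0])

```text
clock: 4.95
position: [0.4742, 0.1009, 0.05]
ee_rot: [-0.079, 0.997, 0.001, 0.002]
ft_force: [0.5, -0.7, 0.3]
grip_width: 0.314
```

Call:
jog_arm([
  [0,1,0],
  [0,1,0],
  [0,1,0],
], turn=[0,0,0])

```text
clock: 5.2
position: [0.4741, 0.1019, 0.05]
ee_rot: [-0.079, 0.997, 0.001, 0.002]
ft_force: [0.1, -1.0, 1.1]
grip_width: 0.319
```

Call:
jog_arm([
  [0,1,0],
  [0,1,0],
  [0,1,0],
], turn=[0,0,0])

```text
clock: 5.45
position: [0.4742, 0.103, 0.05]
ee_rot: [-0.079, 0.997, 0.001, 0.002]
ft_force: [-0.8, -0.9, 0.6]
grip_width: 0.314
```

Call:
jog_arm([
  [0,1,0],
  [0,1,0],
  [0,1,0],
], turn=[0,0,0])

```text
clock: 5.7
position: [0.4742, 0.1041, 0.05]
ee_rot: [-0.079, 0.997, 0.001, 0.002]
ft_force: [-0.5, -1.4, 0.2]
grip_width: 0.32
```

```bash
python3 - <<'E'
from h import *
p=manip.camera('wrist');save(p,'w3')
cv2.imwrite('pics/w3c.png',cv2.resize(p['frame'][180:400,180:460,::-1],(800,628))[:600]);print(manip.get_obs()['position'],manip.get_obs()['ft_force'])
E
```

```text
[0.47413023 0.1040552  0.04995184] [ 0.7484383  -0.92863275 -0.12654   ]
```

View pics/w3c.png

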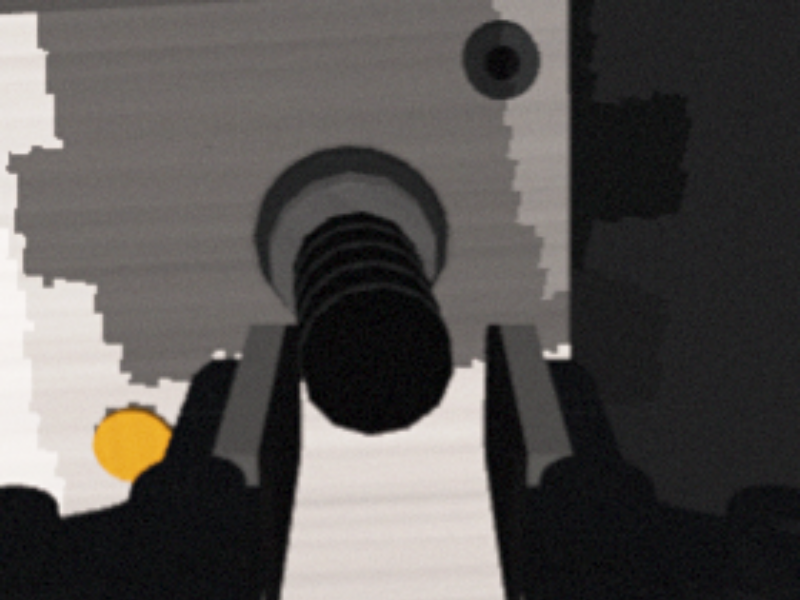

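Crop: pin 3 touches the left jaw (its edge is at about 300 in the crop). Its top leans right by roughly 4 mm over the collar, and the force never passed about 1.5 N, so there is a lot of play here. To confirm, I recentre, grip lightly and rock it.

Call:
jog_arm([
  [0,-4,0],
  [0,-7,0],
  [0,-7,0],
  [0,-7,0],
], turn=[0,0,0,0])

```text
clock: 6.08
position: [0.4741, 0.0968, 0.0499]
ee_rot: [-0.079, 0.997, 0.001, 0.002]
ft_force: [-0.1, 0.5, 0.6]
grip_width: 0.318
```

Call:
jog_arm([
  [0,0,0],
  [0,0,0],
  [0,0,0],
  [0,0,0],
], turn=[0,0,0,0], grip=15, grip_force=20)

```text
clock: 6.42
position: [0.4742, 0.0968, 0.05]
ee_rot: [-0.079, 0.997, 0.001, 0.002]
ft_force: [-0.2, -0.5, 1.5]
grip_width: 0.244
```

Call:
jog_arm([
  [0,1,0],
  [0,1,0],
  [0,1,0],
], turn=[0,0,0])

```text
clock: 6.67
position: [0.4743, 0.0977, 0.0501]
ee_rot: [-0.079, 0.997, 0.001, 0.002]
ft_force: [-0.2, -2.0, 3.0]
grip_width: 0.241
```

Call:
jog_arm([
  [0,-1,0],
  [0,-2,0],
  [0,-2,0],
], turn=[0,0,0])

```text
clock: 6.92
position: [0.4742, 0.0959, 0.05]
ee_rot: [-0.079, 0.997, 0.001, 0.002]
ft_force: [-0.5, 0.2, 1.2]
grip_width: 0.244
```

Call:
jog_arm([
  [0,-1,0],
  [0,-1,0],
  [0,-1,0],
], turn=[0,0,0])

```text
clock: 7.17
position: [0.4741, 0.095, 0.05]
ee_rot: [-0.079, 0.997, 0.001, 0.002]
ft_force: [-0.7, 1.2, 0.7]
grip_width: 0.236
```

Call:
jog_arm([
  [0,-1,0],
  [0,-1,0],
  [0,-1,0],
], turn=[0,0,0])

```text
clock: 7.42
position: [0.4742, 0.0939, 0.05]
ee_rot: [-0.079, 0.997, 0.001, 0.002]
ft_force: [-0.1, 1.0, -0.3]
grip_width: 0.24
```

Call:
jog_arm([
  [0,-1,0],
  [0,-1,0],
  [0,-1,0],
], turn=[0,0,0])

```text
clock: 7.67
position: [0.4741, 0.0934, 0.0501]
ee_rot: [-0.079, 0.997, 0.001, 0.002]
ft_force: [-0.5, 3.9, 0.4]
grip_width: 0.236
```

Pin 3 travelled about 4.5 mm between light stops, so it is probably loose. I do the same test on pin 1 for comparison.

Call:
jog_arm([
  [0,2,0],
  [0,2,0],
], turn=[0,0])

```text
clock: 7.83
position: [0.4743, 0.0949, 0.0501]
ee_rot: [-0.079, 0.997, 0.001, 0.002]
ft_force: [-0.6, -0.9, 1.4]
grip_width: 0.24
```

Call:
jog_arm([
  [0,0,0],
  [0,0,0],
  [0,0,0],
  [0,0,20],
  [0,0,55],
  [0,0,65],
  [30,-10,65],
  [60,-22,65],
  [86,-32,65],
  [86,-32,65],
  [86,-32,65],
  [86,-32,65],
], turn=[0,0,0,0,0,0,0,0,0,0,0,0], grip=50)

```text
clock: 8.83
position: [0.5597, 0.063, 0.1147]
ee_rot: [-0.079, 0.997, 0.001, 0.002]
ft_force: [-0.1, 0.7, -0.1]
grip_width: 0.585
```

```bash
python3 - <<'E'
from h import *
p=manip.camera('wrist');save(p,'w4');o=manip.get_obs();print(o['position'],o['ft_force'])
print(proj(p,(.5597,.0643,.08)),proj(p,(.5597,.0643,.032)))
for k,z in dict(pin_1_grip=.059,pin_1_seat=.032).items():
    for r in manip.pinpoint(p,k)[:6]: print(k,np.round(r['at']),round(r['confidence'],2),np.round(atz(p,r['at'],z),4))
E
```

```text
[0.55951896 0.0633787  0.11484698] [ 0.24264371 -0.8814439   0.48099679]
[319.92489858 263.30697997] [319.27880869 237.9738889 ]
pin_1_grip [320. 246.] 0.66 [0.5567 0.0643 0.059 ]
pin_1_seat [319. 238.] 0.83 [0.5598 0.0641 0.032 ]
pin_1_seat [245. 167.] 0.6 [0.5196 0.0091 0.032 ]
```

Call:
jog_arm([
  [0,1,-25],
  [0,1,-50],
  [0,1,-65],
  [0,1,-65],
  [0,1,-65],
], turn=[0,0,0,0,0])

```text
clock: 9.4
position: [0.5589, 0.0648, 0.0502]
ee_rot: [-0.08, 0.997, 0.001, 0.002]
ft_force: [0.7, 0.7, 0.5]
grip_width: 0.585
```

Call:
jog_arm([
  [0,0,0],
  [0,0,0],
  [0,0,0],
  [0,0,0],
], turn=[0,0,0,0], grip=24)

```text
clock: 9.73
position: [0.5595, 0.0649, 0.0511]
ee_rot: [-0.08, 0.997, 0.001, 0.003]
ft_force: [0.3, 0.7, -0.3]
grip_width: 0.278
```

Call:
jog_arm([
  [0,0,0],
  [0,0,0],
  [0,0,0],
], turn=[0,0,0], grip=15, grip_force=20)

```text
clock: 9.98
position: [0.5595, 0.0649, 0.0512]
ee_rot: [-0.08, 0.997, 0.001, 0.003]
ft_force: [-0.3, -0.4, 0.7]
grip_width: 0.239
```

Call:
jog_arm([
  [0,1,0],
  [0,1,0],
  [0,1,0],
], turn=[0,0,0])

```text
clock: 10.23
position: [0.5596, 0.0657, 0.0513]
ee_rot: [-0.08, 0.997, 0.001, 0.003]
ft_force: [0.7, -1.3, 0.4]
grip_width: 0.237
```

Call:
jog_arm([
  [0,-1,0],
  [0,-1,0],
  [0,-1,0],
], turn=[0,0,0])

```text
clock: 10.48
position: [0.5595, 0.0648, 0.0512]
ee_rot: [-0.08, 0.997, 0.001, 0.003]
ft_force: [-0.1, 0.4, -1.2]
grip_width: 0.24
```

Call:
jog_arm([
  [0,-1,0],
  [0,-1,0],
  [0,-1,0],
], turn=[0,0,0])

```text
clock: 10.73
position: [0.5595, 0.064, 0.0512]
ee_rot: [-0.08, 0.997, 0.001, 0.003]
ft_force: [0.1, 1.2, -0.7]
grip_width: 0.243
```

Call:
jog_arm([
  [0,-1,0],
  [0,-1,0],
  [0,-1,0],
], turn=[0,0,0])

```text
clock: 10.98
position: [0.5594, 0.0635, 0.0512]
ee_rot: [-0.08, 0.997, 0.002, 0.003]
ft_force: [-0.8, 3.1, 0.2]
grip_width: 0.238
```

Call:
jog_arm([
  [0,-1,0],
  [0,-1,0],
  [0,-1,0],
], turn=[0,0,0])

```text
clock: 11.23
position: [0.5594, 0.0629, 0.0512]
ee_rot: [-0.08, 0.997, 0.002, 0.003]
ft_force: [-0.6, 4.3, 1.1]
grip_width: 0.243
```

```bash
python3 - <<'E'
from h import *
p=manip.camera('wrist');save(p,'w5')
o=manip.get_obs();print(o['position'],o['ft_force'])
a=cv2.imread('pics/w3.png')[180:390,180:460];b=p['frame'][180:390,180:460,::-1]
cv2.imwrite('pics/w5c.png',cv2.resize(b,(800,600)))
E
```

```text
[0.55941549 0.06292386 0.05121133] [-0.51812832  4.93874545  0.62447329]
```

View pics/w5c.png

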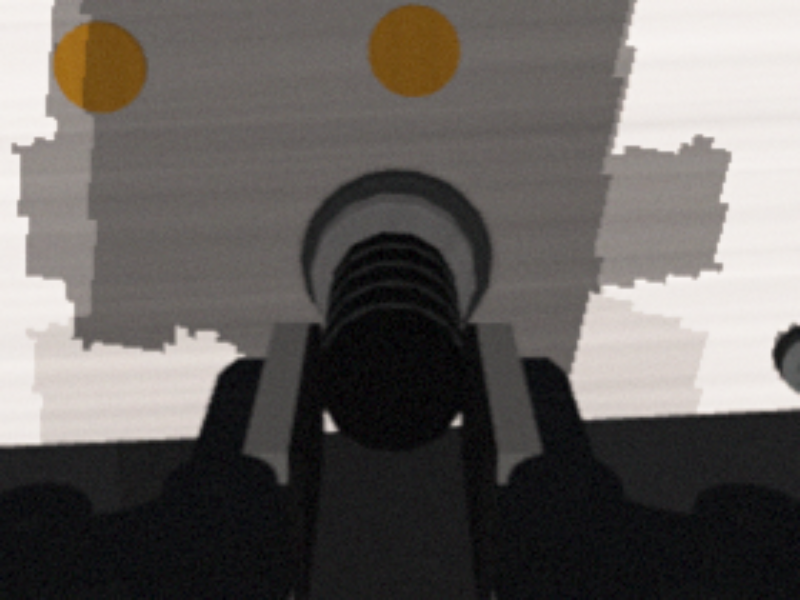

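Pin 1 stiffens from y≈.064 (1.2, 3.1, then 4.3 N), and the crop shows it upright between the jaws. Now the + side.

Call:
jog_arm([
  [0,1.5,0],
  [0,2.5,0],
  [0,2.5,0],
], turn=[0,0,0])

```text
clock: 11.53
position: [0.5595, 0.0647, 0.0512]
ee_rot: [-0.08, 0.997, 0.001, 0.003]
ft_force: [0.2, -0.3, 0.7]
grip_width: 0.238
```

Call:
jog_arm([
  [0,1,0],
  [0,1,0],
  [0,1,0],
], turn=[0,0,0])

```text
clock: 11.78
position: [0.5596, 0.0652, 0.0512]
ee_rot: [-0.08, 0.997, 0.001, 0.003]
ft_force: [0.7, -1.8, 0.1]
grip_width: 0.241
```

Call:
jog_arm([
  [0,1,0],
  [0,1,0],
  [0,1,0],
], turn=[0,0,0])

```text
clock: 12.03
position: [0.5597, 0.0658, 0.0513]
ee_rot: [-0.08, 0.997, 0.001, 0.003]
ft_force: [0.1, -2.3, 0.6]
grip_width: 0.238
```

Pin 1 gives only about 1 mm of free travel before it stiffens on both sides, so it is sound. Next pin 2.

Call:
jog_arm([
  [0,-1,0],
  [0,-1,0],
], turn=[0,0])

```text
clock: 12.2
position: [0.5596, 0.065, 0.0512]
ee_rot: [-0.08, 0.997, 0.001, 0.003]
ft_force: [0.6, -0.5, -0.2]
grip_width: 0.237
```

Call:
jog_arm([
  [0,0,0],
  [0,0,0],
  [0,0,20],
  [0,0,55],
  [0,0,65],
  [7,-30,65],
  [14,-65,65],
  [22,-100,65],
  [28,-127,65],
  [28,-127,65],
  [28,-127,65],
  [28,-127,65],
], turn=[0,0,0,0,0,0,0,0,0,0,0,0], grip=50)

```text
clock: 13.2
position: [0.5876, -0.0611, 0.1161]
ee_rot: [-0.08, 0.997, 0.001, 0.003]
ft_force: [0.4, 0.8, 0.0]
grip_width: 0.581
```

```bash
python3 - <<'E'
from h import *
p=manip.camera('wrist');save(p,'w6');o=manip.get_obs();print(o['position'],o['ft_force'])
for k,z in dict(pin_1_grip=.059,pin_1_seat=.032).items():
    for r in manip.pinpoint(p,k)[:6]: print(k,np.round(r['at']),round(r['confidence'],2),np.round(atz(p,r['at'],z),4))
E
```

```text
[ 0.58754943 -0.0604755   0.11606856] [ 0.82049649  1.67070114 -0.08517008]
pin_1_grip [522. 235.] 0.72 [0.558  0.0626 0.059 ]
pin_1_seat [502. 227.] 0.76 [0.5603 0.0637 0.032 ]
```

Call:
jog_arm([
  [0,-2,-25],
  [0,-2,-50],
  [0,-2,-65],
  [0,-2,-65],
  [0,-2,-65],
], turn=[0,0,0,0,0])

```text
clock: 13.77
position: [0.5872, -0.0615, 0.051]
ee_rot: [-0.081, 0.997, 0.002, 0.002]
ft_force: [0.2, 0.7, -0.1]
grip_width: 0.586
```

Call:
jog_arm([
  [0,0,0],
  [0,0,0],
  [0,0,0],
  [0,0,0],
], turn=[0,0,0,0], grip=26)

```text
clock: 14.1
position: [0.5878, -0.0614, 0.0519]
ee_rot: [-0.081, 0.997, 0.002, 0.003]
ft_force: [0.4, 0.3, -0.1]
grip_width: 0.3
```

Call:
jog_arm([
  [0,0,0],
  [0,0,0],
  [0,0,0],
], turn=[0,0,0], grip=15, grip_force=20)

```text
clock: 14.35
position: [0.5879, -0.0615, 0.0521]
ee_rot: [-0.081, 0.997, 0.002, 0.003]
ft_force: [0.6, -0.5, 0.9]
grip_width: 0.235
```

Call:
jog_arm([
  [0,1,0],
  [0,1,0],
  [0,1,0],
], turn=[0,0,0])

```text
clock: 14.6
position: [0.588, -0.0607, 0.0522]
ee_rot: [-0.081, 0.997, 0.001, 0.003]
ft_force: [-0.1, -1.0, -0.7]
grip_width: 0.235
```

Call:
jog_arm([
  [0,-2,0],
  [0,-2,0],
  [0,-2,0],
], turn=[0,0,0])

```text
clock: 14.85
position: [0.5878, -0.0624, 0.052]
ee_rot: [-0.081, 0.997, 0.002, 0.003]
ft_force: [-0.1, 1.9, -0.9]
grip_width: 0.244
```

Call:
jog_arm([
  [0,-1,0],
  [0,-1,0],
  [0,-1,0],
], turn=[0,0,0])

```text
clock: 15.1
position: [0.5878, -0.063, 0.052]
ee_rot: [-0.082, 0.997, 0.002, 0.003]
ft_force: [-0.7, 1.5, -0.2]
grip_width: 0.238
```

Call:
jog_arm([
  [0,1.5,0],
  [0,2.5,0],
  [0,2.5,0],
], turn=[0,0,0])

```text
clock: 15.35
position: [0.588, -0.0609, 0.0521]
ee_rot: [-0.081, 0.997, 0.002, 0.003]
ft_force: [0.8, 0.3, 0.8]
grip_width: 0.23
```

Call:
jog_arm([
  [0,1,0],
  [0,1,0],
  [0,1,0],
], turn=[0,0,0])

```text
clock: 15.6
position: [0.588, -0.0605, 0.0522]
ee_rot: [-0.081, 0.997, 0.001, 0.003]
ft_force: [0.8, -3.8, -0.2]
grip_width: 0.237
```

Pin 2 stiffens at both ends within about 1.5 mm, so it is sound, while pin 3 moved freely for about 4 mm or more. **Pin 3 is the loose one.** I release pin 2 and go back to pin 3.

Call:
jog_arm([
  [0,-1,0],
  [0,-1,0],
], turn=[0,0])

```text
clock: 15.77
position: [0.5878, -0.0614, 0.0521]
ee_rot: [-0.081, 0.997, 0.001, 0.003]
ft_force: [-0.2, -1.5, -0.1]
grip_width: 0.238
```

Call:
jog_arm([
  [0,0,0],
  [0,0,0],
  [0,0,20],
  [0,0,55],
  [0,0,70],
  [-24,33,70],
  [-48,66,70],
  [-72,99,70],
  [-96,132,70],
  [-117,157,70],
  [-117,157,70],
  [-117,157,70],
], turn=[0,0,0,0,0,0,0,0,0,0,0,0], grip=50)

```text
clock: 16.77
position: [0.47, 0.0974, 0.1224]
ee_rot: [-0.083, 0.997, 0.002, 0.003]
ft_force: [1.1, -0.8, -0.2]
grip_width: 0.59
```

```bash
python3 - <<'E'
from h import *
p=manip.camera('wrist');save(p,'w7');o=manip.get_obs();print(o['position'],o['ft_force'])
print(proj(p,(.4709,.0960,.08)),proj(p,(.4709,.096,.032)))
for k,z in dict(pin_1_grip=.059,pin_1_seat=.032,spare_stand=0,pin_new_grip=.063,pin_new_seat=.036).items():
    for r in manip.pinpoint(p,k)[:6]: print(k,np.round(r['at']),round(r['confidence'],2),np.round(atz(p,r['at'],z),4))
t=manip.camera('top')
for k,z in dict(red_stand_hole=.036,old_reject_seat=.036,red_stand=0,pin_new_seat=.036,spare_stand=0).items():
    for r in manip.pinpoint(t,k)[:2]: print('T',k,np.round(r['at']),round(r['confidence'],2),np.round(atz(t,r['at'],z),4))
E
```

```text
[0.47085676 0.09595021 0.12237505] [0.60024928 0.25703959 0.14045175]
[314.84956321 259.13551922] [314.98759681 235.07776736]
pin_1_grip [251. 356.] 0.66 [0.5582 0.0651 0.059 ]
pin_1_grip [579. 349.] 0.25 [0.5159 0.2946 0.059 ]
pin_1_seat [253. 333.] 0.86 [0.5565 0.0621 0.032 ]
spare_stand [557. 288.] 0.58 [0.4927 0.3071 0.    ]
pin_new_grip [602. 369.] 0.58 [0.5265 0.3142 0.063 ]
pin_new_grip [192. 270.] 0.24 [0.4978 0.0205 0.063 ]
pin_new_seat [580. 345.] 0.76 [0.5244 0.3152 0.036 ]
T red_stand_hole [455. 283.] 0.76 [ 0.4663 -0.3072  0.036 ]
T old_reject_seat [458. 246.] 0.7 [ 0.5422 -0.318   0.036 ]
T red_stand [453. 266.] 0.71 [ 0.5063 -0.3158  0.    ]
T pin_new_seat [142. 258.] 0.64 [0.5175 0.3183 0.036 ]
T pin_new_seat [269. 235.] 0.57 [0.5653 0.0653 0.036 ]
T spare_stand [150. 272.] 0.78 [0.4934 0.3117 0.    ]
T spare_stand [457. 244.] 0.46 [ 0.5509 -0.3258  0.    ]
```

Call:
jog_arm([
  [0,0,-25],
  [0,0,-50],
  [0,0,-75],
  [0,0,-77],
  [0,0,-77],
], turn=[0,0,0,0,0])

```text
clock: 17.78
position: [0.47, 0.095, 0.0443]
ee_rot: [-0.081, 0.997, 0.001, 0.001]
ft_force: [-0.3, 0.2, 0.6]
grip_width: 0.585
```

Call:
jog_arm([
  [0,0,0],
  [0,0,0],
  [0,0,0],
  [0,0,0],
], turn=[0,0,0,0], grip=10, grip_force=45)

```text
clock: 18.12
position: [0.4712, 0.0952, 0.0458]
ee_rot: [-0.081, 0.997, 0.001, 0.003]
ft_force: [-0.6, -1.2, 7.5]
grip_width: 0.231
```

Call:
jog_arm([
  [0,0,8],
  [0,0,16],
  [0,0,26],
  [0,0,50],
  [0,0,85],
  [0,0,115],
  [0,0,115],
], turn=[0,0,0,0,0,0,0])

```text
clock: 18.7
position: [0.4743, 0.096, 0.1677]
ee_rot: [-0.081, 0.997, 0.003, 0.007]
ft_force: [1.8, 0.6, -0.2]
grip_width: 0.234
```

```bash
python3 - <<'E'
from h import *
p=manip.camera('wrist');save(p,'w8');o=manip.get_obs();print(o['position'],o['ft_force'])
cv2.imwrite('pics/w8.png',p['frame'][:,:,::-1])
for k,z in dict(bore_1=.032).items():
    for r in manip.pinpoint(p,k)[:6]: print(k,np.round(r['at']),round(r['confidence'],2),np.round(atz(p,r['at'],z),4))
E
```

```text
[0.4731957  0.09580124 0.16478032] [ 0.21981845  0.5895198  -1.1285358 ]
bore_1 [315. 213.] 0.85 [0.4711 0.0939 0.032 ]
bore_1 [265. 305.] 0.79 [0.5616 0.0636 0.032 ]
bore_1 [122. 310.] 0.68 [ 0.5871 -0.0628  0.032 ]
bore_1 [478. 431.] 0.37 [0.6712 0.2946 0.032 ]
```

View pics/w8.png

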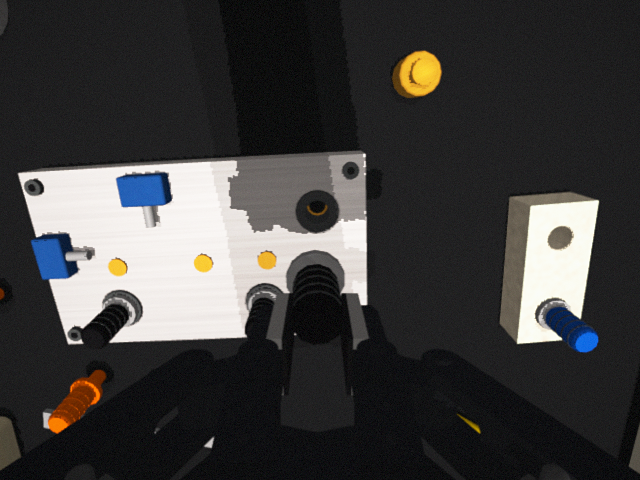

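Pin 3 is out and held upright. At (317,210) its bore shows a thin golden ring, which might be a liner. I look closer before committing.

```bash
python3 - <<'E'
from h import *
p=cv2.imread('pics/w8.png')
cv2.imwrite('pics/w8c.png',cv2.resize(p[180:240,280:360],(800,600),interpolation=cv2.INTER_CUBIC))
E
```

```text
(no output)
```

View pics/w8c.png

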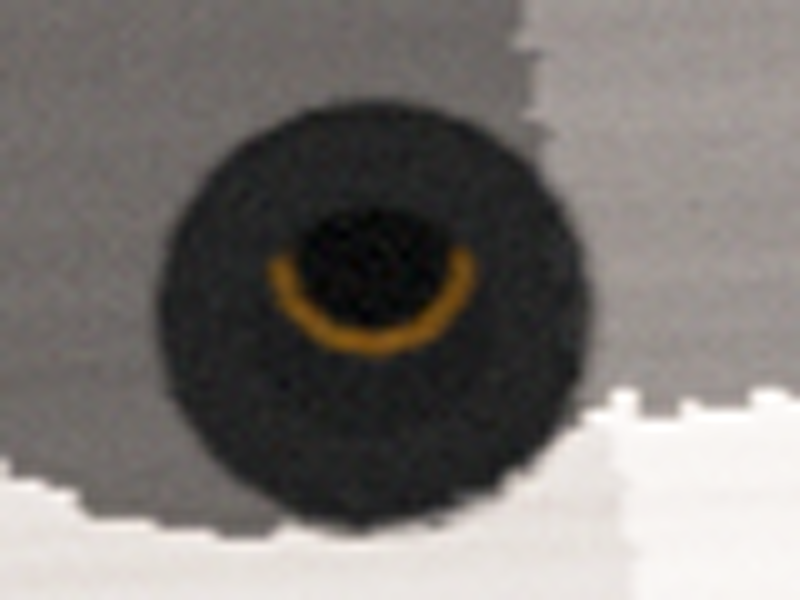

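The golden arc is not centred on the bushing face, so it may lie deep in the bore. I work out its depth and diameter.

```bash
python3 - <<'E'
from h import *
im=cv2.imread('pics/w8.png')
p=manip.camera('wrist') # arm has not moved; same pose
hsv=cv2.cvtColor(im,cv2.COLOR_BGR2HSV)
g=(hsv[:,:,1]>130)&(hsv[:,:,2]>60); m=np.zeros_like(g); m[195:220,300:335]=1; g&=m
ys,xs=np.nonzero(g); print(len(xs))
# bushing outer: dark blob centre/width
gray=cv2.cvtColor(im,cv2.COLOR_BGR2GRAY)
d=((gray<60)|g).astype(np.uint8); d[:180]=0;d[240:]=0;d[:,:285]=0;d[:,345:]=0
n,l,s,c=cv2.connectedComponentsWithStats(d); i=1+np.argmax(s[1:,4]); print('bushing',s[i],c[i])
by,bx=np.nonzero(l==i); B=np.array([atz(p,(x,y),.032)[:2] for x,y in zip(bx,by)]); C=(B.min(0)+B.max(0))/2; print('C',C,'diam',(B.max(0)-B.min(0))*1e3)
for z in (.032,.027,.022,.017,.012,.008,.004,0):
    W=np.array([atz(p,(x,y),z)[:2] for x,y in zip(xs,ys)])
    r=np.linalg.norm(W-C,axis=1)*1e3; print(z,'radius min/mean/max/std',r.min().round(1),r.mean().round(1),r.max().round(1),r.std().round(2))
sub=gray[196:222,316:319].mean(1); print(np.c_[np.arange(196,222),sub.round()].astype(int).tolist())
E
```

```text
74
bushing [ 296  190   43   43 1402] [316.65977175 210.7211127 ]
C [0.46547862 0.09415809] diam [34.57623707 33.75953021]
0.032 radius min/mean/max/std 1.4 5.3 9.3 2.22
0.027 radius min/mean/max/std 2.6 5.6 9.0 1.73
0.022 radius min/mean/max/std 3.9 6.1 8.8 1.29
0.017 radius min/mean/max/std 5.1 6.7 8.7 0.93
0.012 radius min/mean/max/std 6.0 7.5 9.0 0.72
0.008 radius min/mean/max/std 6.8 8.1 9.4 0.68
0.004 radius min/mean/max/std 7.3 8.8 10.2 0.73
0 radius min/mean/max/std 7.7 9.6 11.2 0.84
[[196, 33], [197, 36], [198, 40], [199, 33], [200, 28], [201, 14], [202, 12], [203, 14], [204, 17], [205, 9], [206, 14], [207, 11], [208, 15], [209, 12], [210, 17], [211, 10], [212, 22], [213, 70], [214, 85], [215, 55], [216, 34], [217, 30], [218, 31], [219, 32], [220, 31], [221, 31]]
```

The ring is concentric with the bushing only at z≈8 mm, with radius about 7 to 9.4 mm. That makes it the floor ring of a bare 19 mm bore: a lined 15 mm mouth would hide anything beyond r=7.5 mm. It agrees with the feel test, so I carry on to the red stand.

Call:
jog_arm([
  [0,-25,0],
  [0,-60,0],
  [-1,-100,0],
  [-1,-140,0],
  [-1,-180,0],
  [-2,-220,0],
  [-2,-260,0],
  [-2,-300,0],
  [-3,-340,0],
  [-3,-375,0],
  [-3,-400,0],
  [-3,-408,0],
], turn=[0,0,0,0,0,0,0,0,0,0,0,0])

```text
clock: 19.85
position: [0.4658, -0.317, 0.1599]
ee_rot: [-0.078, 0.997, 0.001, 0.002]
ft_force: [0.1, 0.3, -1.1]
grip_width: 0.229
```

Call:
jog_arm([
  [0,0,0],
  [0,0,0],
  [0,0,0],
], turn=[0,0,0])

```text
clock: 20.1
position: [0.4658, -0.3154, 0.1591]
ee_rot: [-0.079, 0.997, 0.001, 0.001]
ft_force: [0.2, 0.2, -1.4]
grip_width: 0.23
```

```bash
cat > pins.py <<'E'
from h import *
import sys
def look(n,lab):
    p=manip.camera('wrist');save(p,n);o=manip.get_obs();print(o['position'],o['ft_force'],o['grip_width'])
    for k,z in lab.items():
        for r in manip.pinpoint(p,k)[:4]: print(k,np.round(r['at']),round(r['confidence'],2),np.round(atz(p,r['at'],z),4))
    return p
E
python3 - <<'E'
from pins import *
p=look('w9',dict(red_stand_hole=.036,old_reject_seat=.036,red_stand=0,pin_1_seat=.151,pin_1_grip=.178))
o=manip.get_obs()['position']
print('expected seat px',proj(p,o-[0,0,.0138]))
E
```

```text
[ 0.46609608 -0.31518668  0.15940677] [ 0.35674723  0.65981791 -1.07238429] 0.22813725865445647
red_stand_hole [323. 231.] 0.85 [ 0.4718 -0.3096  0.036 ]
old_reject_seat [624. 318.] 0.59 [ 0.5086 -0.0361  0.036 ]
red_stand [309. 258.] 0.86 [ 0.5094 -0.3156  0.    ]
expected seat px [316.1717349  278.88281105]
```

View pics/w9.png

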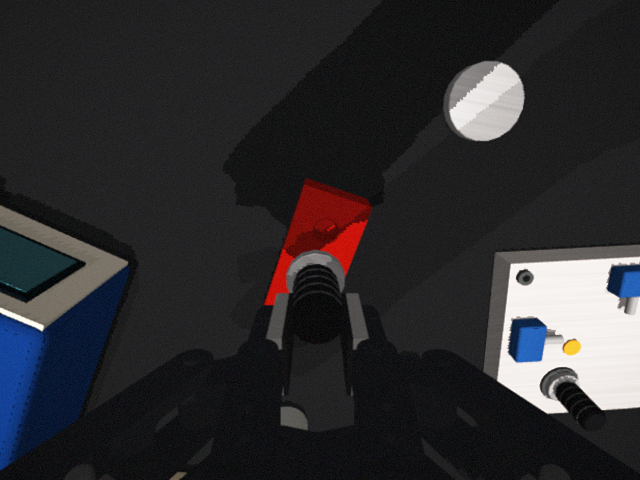

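```bash
python3 - <<'E'
from h import *
im=cv2.imread('pics/w9.png')[170:260,260:380]
cv2.imwrite('pics/w9c.png',cv2.resize(cv2.convertScaleAbs(im,alpha=1.6),(800,600),interpolation=cv2.INTER_CUBIC))
p=manip.camera('wrist')
for uv in [(323,231),(325,229),(326,227)]: print(uv,atz(p,uv,.036))
E
```

```text
(323, 231) [ 0.4726007  -0.31057035  0.036     ]
(325, 229) [ 0.47071775 -0.30926864  0.036     ]
(326, 227) [ 0.46896549 -0.30875494  0.036     ]
```

View pics/w9c.png

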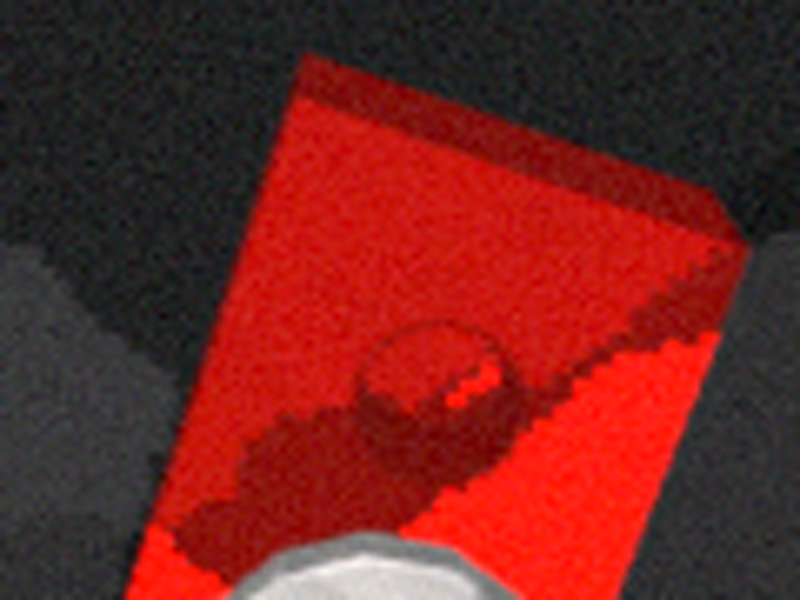

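The hole centre is at (325.7,230.3) in the full picture, which gives (.472,-.309). I align and lower the pin.

Call:
jog_arm([
  [3,3,-20],
  [6,6,-45],
  [6,6,-65],
  [6,6,-68],
  [6,6,-68],
  [6,6,-68],
], turn=[0,0,0,0,0,0])

```text
clock: 20.95
position: [0.4724, -0.3109, 0.0931]
ee_rot: [-0.079, 0.997, 0.0, 0.002]
ft_force: [0.2, -0.2, -0.9]
grip_width: 0.226
```

```bash
python3 - <<'E'
from pins import *
look('w10',dict(red_stand_hole=.036,red_stand=0))
E
```

```text
[ 0.47271633 -0.31105138  0.0934722 ] [ 1.47239164  0.59324444 -2.11182919] 0.23018224409265092
```

Call:
jog_arm([
  [-1,2,-10],
  [-1,2,-20],
  [-1,2,-27],
  [-1,2,-27],
], turn=[0,0,0,0])

```text
clock: 21.43
position: [0.4707, -0.3082, 0.0643]
ee_rot: [-0.079, 0.997, 0.001, 0.001]
ft_force: [-0.8, 0.1, -1.3]
grip_width: 0.231
```

Call:
jog_arm([
  [0,0,-4],
  [0,0,-8],
  [0,0,-12],
  [0,0,-12],
], turn=[0,0,0,0])

```text
clock: 21.77
position: [0.4703, -0.308, 0.0515]
ee_rot: [-0.079, 0.997, 0.001, 0.001]
ft_force: [-0.1, 0.3, -1.9]
grip_width: 0.232
```

Call:
jog_arm([
  [0,0,-2],
  [0,0,-2],
  [0,0,-2],
], turn=[0,0,0])

```text
clock: 22.02
position: [0.4706, -0.3084, 0.05]
ee_rot: [-0.079, 0.997, 0.001, 0.001]
ft_force: [-1.8, -0.2, 2.6]
grip_width: 0.229
```

Call:
jog_arm([
  [0,0,0],
  [0,0,0],
  [0,0,0],
  [0,0,0],
  [0,0,15],
  [0,0,40],
  [0,0,75],
  [0,0,100],
  [0,0,100],
], turn=[0,0,0,0,0,0,0,0,0], grip=50)

```text
clock: 22.77
position: [0.4728, -0.31, 0.1551]
ee_rot: [-0.079, 0.997, -0.001, 0.005]
ft_force: [0.4, -0.6, 0.3]
grip_width: 0.591
```

```bash
python3 - <<'E'
from pins import *
p=look('w11',dict(pin_1_seat=.036,pin_1_grip=.063))
print(proj(p,(.471,-.309,.036)),proj(p,(.471,-.309,.084)))
E
```

```text
[ 0.47204958 -0.30917021  0.15251799] [ 0.23305167  0.53516825 -1.3004761 ] 0.588787584010012
[319.45620585 220.99583543] [319.78680199 240.06778647]
```

View pics/w11.png

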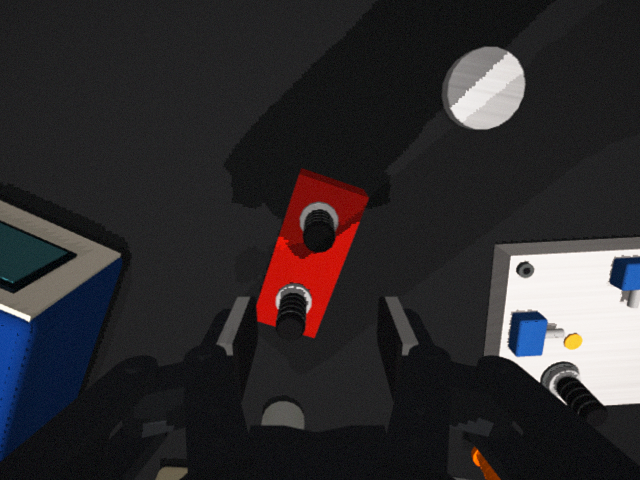

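Pin 3 stands upright in the red stand, collar at (319,221) and top at (319,240), exactly as projected. The old reject at (293,305) is untouched. Now the blue pin.

Call:
jog_arm([
  [3,40,10],
  [6,81,10],
  [10,122,10],
  [13,163,10],
  [17,204,10],
  [20,245,10],
  [24,286,10],
  [27,327,10],
  [31,368,10],
  [34,409,10],
  [38,450,10],
  [42,490,10],
], turn=[0,0,0,0,0,0,0,0,0,0,0,0])

```text
clock: 23.92
position: [0.5114, 0.184, 0.1579]
ee_rot: [-0.079, 0.997, 0.001, 0.0]
ft_force: [0.9, -0.3, 0.3]
grip_width: 0.588
```

```bash
python3 - <<'E'
from pins import *
p=look('w12',dict(pin_new_seat=.036,pin_new_grip=.063,spare_stand=0))
E
```

```text
[0.51049391 0.1934914  0.15757179] [-4.02797187  7.75185997  0.58714005] 0.5869511553588036
pin_new_seat [471. 264.] 0.76 [0.5259 0.3134 0.036 ]
pin_new_grip [486. 277.] 0.89 [0.5251 0.3146 0.063 ]
spare_stand [461. 214.] 0.95 [0.4929 0.3092 0.    ]
```

Call:
jog_arm([
  [5,35,0],
  [10,75,0],
  [15,110,0],
  [15,118,0],
  [15,118,-15],
  [15,118,-30],
  [15,118,-30],
  [15,118,-30],
], turn=[0,0,0,0,0,0,0,0])

```text
clock: 24.78
position: [0.5262, 0.299, 0.1266]
ee_rot: [-0.079, 0.997, -0.0, -0.001]
ft_force: [0.0, -0.7, -0.1]
grip_width: 0.586
```

```bash
python3 - <<'E'
from pins import *
p=look('w13',dict(pin_new_seat=.036,pin_new_grip=.063))
r=manip.outline_of(p,'pin_new_grip')[:1]
for q in r: print(q['extent'],q['confidence'])
hsv=cv2.cvtColor(p['frame'],cv2.COLOR_RGB2HSV);b=((hsv[...,0]>100)&(hsv[...,0]<130)&(hsv[...,1]>120)&(hsv[...,2]>40)).astype(np.uint8)
n,l,s,c=cv2.connectedComponentsWithStats(b)
for i in range(1,n):
    if s[i,4]>150: print(s[i],c[i])
print('top px',proj(p,(.5255,.314,.084)),'tcp below',proj(p,manip.get_obs()['position']*[1,1,0]+[0,0,.084]))
E
```

```text
[0.52679076 0.29948393 0.12772855] [ 1.27728196 -0.48291602  0.00911778] 0.5833027116420261
pin_new_seat [340. 242.] 0.62 [0.5285 0.3155 0.036 ]
pin_new_grip [342. 250.] 0.98 [0.5257 0.3148 0.063 ]
[318.6, 219.5, 365.9, 280.5] 0.73
[ 329  229   36   50 1302] [345.80107527 254.06912442]
top px [343.32612654 261.14630689] tcp below [320.25046715 260.26063987]
```

Call:
jog_arm([
  [-1,16,0],
  [-1,16,-5],
  [-1,16,-30],
  [-1,16,-55],
  [-1,16,-78],
  [-1,16,-79],
  [-1,16,-79],
], turn=[0,0,0,0,0,0,0])

```text
clock: 25.57
position: [0.5253, 0.3163, 0.0488]
ee_rot: [-0.08, 0.997, 0.0, -0.001]
ft_force: [0.7, 0.4, 1.0]
grip_width: 0.586
```

Call:
jog_arm([
  [0,0,0],
  [0,0,0],
  [0,0,0],
  [0,0,0],
], turn=[0,0,0,0], grip=10, grip_force=50)

```text
clock: 25.9
position: [0.5262, 0.3172, 0.0507]
ee_rot: [-0.08, 0.997, 0.001, 0.001]
ft_force: [-0.5, 0.1, 6.2]
grip_width: 0.228
```

Call:
jog_arm([
  [0,0,8],
  [0,0,18],
  [0,0,40],
  [0,0,75],
  [0,0,110],
  [-10,-30,110],
  [-20,-70,110],
  [-30,-110,110],
  [-40,-150,110],
  [-50,-190,110],
  [-56,-215,110],
  [-56,-221,110],
], turn=[0,0,0,0,0,0,0,0,0,0,0,0])

```text
clock: 26.9
position: [0.4695, 0.0911, 0.1619]
ee_rot: [-0.077, 0.997, 0.001, 0.001]
ft_force: [0.0, 0.2, -1.8]
grip_width: 0.229
```

Call:
jog_arm([
  [0,0,0],
  [0,0,0],
  [0,0,0],
], turn=[0,0,0])

```text
clock: 27.15
position: [0.4698, 0.0922, 0.1624]
ee_rot: [-0.078, 0.997, 0.001, 0.001]
ft_force: [-0.5, 0.8, -1.5]
grip_width: 0.222
```

```bash
python3 - <<'E'
from pins import *
p=look('w14',dict(bore_1=.032,pin_new_seat=.146))
u=proj(p,(.4709,.096,.032)); print('pred',u)
g=cv2.cvtColor(p['frame'],cv2.COLOR_RGB2GRAY);m=np.zeros_like(g)
x,y=int(u[0]),int(u[1]);sub=(g[y-30:y+30,x-30:x+30]<60).astype(np.uint8)
sub=cv2.morphologyEx(sub,cv2.MORPH_CLOSE,np.ones((5,5)))
n,l,s,c=cv2.connectedComponentsWithStats(sub)
for i in range(1,n):
    if s[i,4]>80: print(s[i]+[x-30,y-30,0,0,0],c[i]+[x-30,y-30], atz(p,(s[i,0]+x-30+s[i,2]/2-.5,s[i,1]+y-30+s[i,3]/2-.5),.032))
print('seat exp',proj(p,manip.get_obs()['position']-[0,0,.0147]))
E
```

```text
[0.46975881 0.09246694 0.16220939] [ 0.25986088  0.50334711 -0.67023413] 0.22744146821507302
bore_1 [269. 314.] 0.89 [0.5602 0.0634 0.032 ]
bore_1 [123. 321.] 0.75 [ 0.5875 -0.0634  0.032 ]
pin_new_seat [317. 276.] 0.9 [0.4701 0.0921 0.146 ]
pred [321.4613363  222.22627643]
[ 299  200   44   41 1364] [320.26246334 219.49633431] [0.46918661 0.09494055 0.032     ]
seat exp [317.94542258 276.14921739]
```

Call:
jog_arm([
  [0.5,3,-20],
  [0.5,3,-50],
  [0.5,3,-75],
  [0.5,3,-82],
  [0.5,3,-82],
  [0.5,3,-82],
], turn=[0,0,0,0,0,0])

```text
clock: 27.8
position: [0.4705, 0.0957, 0.0806]
ee_rot: [-0.078, 0.997, 0.001, 0.001]
ft_force: [0.1, 0.6, -0.4]
grip_width: 0.225
```

Call:
jog_arm([
  [0,0,0],
  [0,0,0],
], turn=[0,0])

```text
clock: 27.97
position: [0.4717, 0.0962, 0.0822]
ee_rot: [-0.078, 0.997, 0.001, 0.002]
ft_force: [-0.4, -0.5, -1.6]
grip_width: 0.228
```

Call:
jog_arm([
  [-1.2,-0.7,-4],
  [-1.2,-0.7,-8],
  [-1.2,-0.7,-10],
  [-1.2,-0.7,-10],
], turn=[0,0,0,0])

```text
clock: 28.3
position: [0.4701, 0.0954, 0.0717]
ee_rot: [-0.078, 0.997, 0.001, 0.002]
ft_force: [-0.5, -0.4, -1.5]
grip_width: 0.226
```

Call:
jog_arm([
  [0,0,-1],
  [0,0,-2],
  [0,0,-3],
  [0,0,-3],
], turn=[0,0,0,0])

```text
clock: 28.63
position: [0.47, 0.0953, 0.0685]
ee_rot: [-0.078, 0.997, 0.001, 0.002]
ft_force: [0.5, -0.3, -1.8]
grip_width: 0.225
```

Call:
jog_arm([
  [0,0,-1],
  [0,0,-2],
  [0,0,-2],
], turn=[0,0,0])

```text
clock: 28.88
position: [0.4699, 0.0953, 0.0663]
ee_rot: [-0.078, 0.997, 0.001, 0.002]
ft_force: [-0.0, 0.7, -1.6]
grip_width: 0.227
```

Call:
jog_arm([
  [0,0,-2],
  [0,0,-4],
  [0,0,-5],
  [0,0,-5],
], turn=[0,0,0,0])

```text
clock: 29.22
position: [0.4697, 0.0953, 0.061]
ee_rot: [-0.078, 0.997, 0.001, 0.001]
ft_force: [0.3, -0.7, -1.6]
grip_width: 0.225
```

Call:
jog_arm([
  [0,0,-2],
  [0,0,-4],
  [0,0,-5],
  [0,0,-5],
], turn=[0,0,0,0])

```text
clock: 29.55
position: [0.4695, 0.0952, 0.0557]
ee_rot: [-0.078, 0.997, 0.001, 0.001]
ft_force: [0.3, 0.3, -2.4]
grip_width: 0.223
```

Call:
jog_arm([
  [0,0,-2],
  [0,0,-4],
  [0,0,-5],
  [0,0,-5],
], turn=[0,0,0,0])

```text
clock: 29.88
position: [0.4694, 0.0952, 0.0504]
ee_rot: [-0.078, 0.997, 0.001, 0.001]
ft_force: [0.8, 0.8, -1.6]
grip_width: 0.222
```

Call:
jog_arm([
  [0,0,-1.5],
  [0,0,-3],
  [0,0,-3],
], turn=[0,0,0])

```text
clock: 30.13
position: [0.4693, 0.0952, 0.0472]
ee_rot: [-0.078, 0.997, 0.001, 0.001]
ft_force: [-0.1, 0.8, -1.0]
grip_width: 0.227
```

Call:
jog_arm([
  [0,0,-1],
  [0,0,-1.5],
  [0,0,-1.5],
], turn=[0,0,0])

```text
clock: 30.38
position: [0.47, 0.0955, 0.0466]
ee_rot: [-0.078, 0.997, 0.001, 0.001]
ft_force: [-3.3, 0.4, 8.2]
grip_width: 0.223
```

Call:
jog_arm([
  [0,0,-1],
  [0,0,-1],
  [0,0,-1],
], turn=[0,0,0])

```text
clock: 30.63
position: [0.4702, 0.0955, 0.0466]
ee_rot: [-0.078, 0.997, 0.002, 0.002]
ft_force: [-5.1, -2.0, 12.9]
grip_width: 0.231
```

Firm stop at TCP z=.0466, the predicted home height. I relieve the load, release, lift clear and check.

Call:
jog_arm([
  [0,0,0],
  [0,0,0],
], turn=[0,0])

```text
clock: 30.8
position: [0.4703, 0.0955, 0.0468]
ee_rot: [-0.078, 0.997, 0.002, 0.002]
ft_force: [-0.3, -0.2, -0.5]
grip_width: 0.226
```

Call:
jog_arm([
  [0,0,0],
  [0,0,0],
  [0,0,0],
  [0,0,0],
  [0,0,15],
  [0,0,40],
  [0,0,75],
  [0,0,115],
  [-10,0,150],
  [-20,0,180],
  [-20,0,180],
], turn=[0,0,0,0,0,0,0,0,0,0,0], grip=50)

```text
clock: 31.72
position: [0.4518, 0.0963, 0.2328]
ee_rot: [-0.078, 0.997, 0.003, 0.006]
ft_force: [1.2, 0.3, 0.2]
grip_width: 0.59
```

```bash
python3 - <<'E'
from pins import *
p=look('w15',dict(pin_new_seat=.032,pin_new_grip=.059,pin_1_seat=.032,jig=0))
for X in [(.4705,.0955,.032),(.4705,.0955,.059)]: print(proj(p,X))
t=manip.camera('top');s=manip.camera('side');save(t,'t2');save(s,'s2')
for n,q in (('top',t),('side',s)):
    a=q['frame'].astype(int)-cv2.imread(f'pics/{n}0.png')[:,:,::-1]
    print(n,'bystander px shift check')
    for k in ['bar_1','screwdriver','oiler','ref_block','weight']:
        q0=[np.round(r['at'],0).tolist() for r in manip.pinpoint(q,k)[:2]];print(k,q0)
v=np.vstack([np.hstack([p['frame'][100:400,140:540],t['frame'][130:430,110:510]]),np.hstack([s['frame'][130:430,240:640],s['frame'][200:320,270:430].repeat(2,0).repeat(2,1)[:300,:320] if 0 else cv2.resize(s['frame'][205:325,270:430],(400,300))])])
cv2.imwrite('pics/fin.png',v[:,:,::-1])
E
```

```text
[0.45141242 0.09611731 0.22983771] [-1.04780965 -0.29112086 -0.89217947] 0.5848214768768765
pin_new_seat [311. 218.] 0.85 [0.4702 0.0935 0.032 ]
pin_new_grip [309. 225.] 0.82 [0.4704 0.0924 0.059 ]
pin_1_seat [269. 421.] 0.66 [0.7301 0.0816 0.032 ]
pin_1_seat [270. 295.] 0.61 [0.5603 0.0633 0.032 ]
jig [224. 249.] 0.91 [0.5284 0.004  0.    ]
[312.51501574 218.5921094 ]
[312.36414323 226.046065  ]
top bystander px shift check
bar_1 [[345.0, 152.0], [261.0, 149.0]]
screwdriver [[151.0, 177.0], [455.0, 280.0]]
oiler [[448.0, 177.0]]
ref_block [[399.0, 337.0]]
weight []
side bystander px shift check
bar_1 [[228.0, 233.0], [198.0, 291.0]]
screwdriver [[171.0, 414.0]]
oiler [[285.0, 182.0], [426.0, 225.0]]
ref_block [[429.0, 223.0], [366.0, 187.0]]
weight [[428.0, 356.0]]
```

View pics/fin.png

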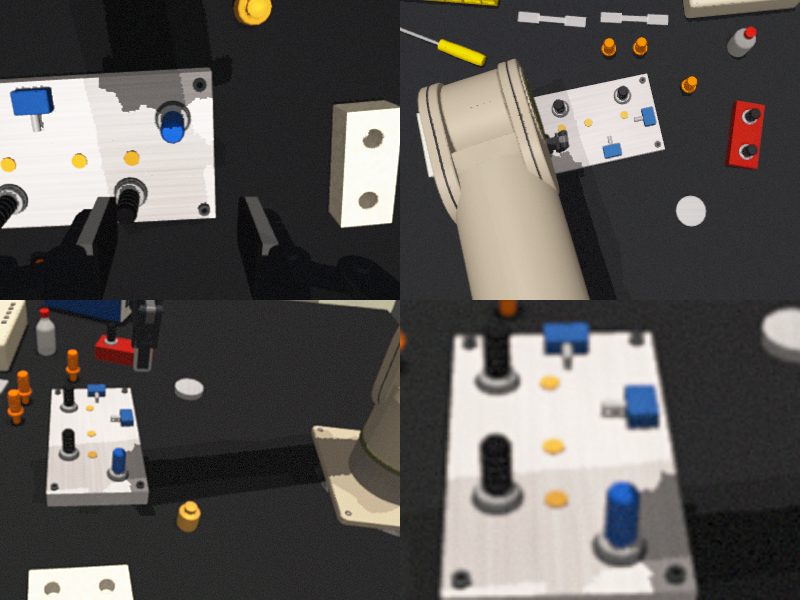

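The blue pin is upright and fully down in bore 3, at (622,515) in the lower-right panel. Pins 1 and 2 are still seated, both rejects stand in the red stand, the white stand is empty and the bystanders look unmoved. I hand the job in.

```bash
python3 -c "
from workcell import manip
print(manip.hand_in(), manip.get_obs()['clock'])"
```

```text
the job is handed in; nothing more can be done
the job is handed in; nothing more can be done
```

The job is done and handed in at about 32 s. Pin 3 was the loose one; it now stands in the red stand's free bore, and the blue step-up pin is home in bore 3.

- **Finding the loose pin:** I gripped each pin lightly and rocked it. The readings I took stayed under about 5 N sideways. Pin 3 moved freely for about 4 mm, while pins 1 and 2 stiffened within about 1–1.5 mm.
- **Golden ring in bore 3:** Once pin 3 was out, a golden ring showed in its bore and looked at first like a liner. It measured as lying at the bottom of a bare 19 mm bore. The 18 mm blue pin then slid in without resistance, which agrees with a missing liner.
- **Fit of the blue pin:** It stopped firmly at the predicted home height (TCP 46.6 mm against 46.7 mm) with about 13 N of push.
- **Last checks:** The final pictures show the blue pin upright with its collar down, pins 1 and 2 seated, and both rejects standing in the red stand. The other things on the bench show no visible movement. The network missed the weight in the last top view because the arm covered it, but the side view shows it in place.

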